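# Find the stamped parts crate and push it to the dispatch line

## Robot

A 6-joint arm with a two-finger parallel gripper is mounted at the origin on the work surface. World frame = base frame: x ahead of the robot, y to its left, z up, the work surface at z = 0. Lengths are in mm, angles in rad, forces in N, time in s.
With the tool pointing down it reaches from about 350 to 875 mm from the base axis. Payload 4.2 kg.
Tool frame: the origin (TCP) lies at the very end of the fingers, on their centre line; the grasp point (between the pads) lies 19 mm behind it; z points along the fingers, y is the line along which they close (so a half turn about z gives the same grasp; the last joint's range is limited). The gripper opens to 85 mm and grips with 20 to 120 N. Pads are 22 mm wide; open, the fingers measure 114 mm over their backs; the gripper's body (76 mm by 85 mm) begins 54 mm behind the grasp point. The pads swing forward as they close: fully open they stand 13 mm farther back than shut.
Start: joints at [1.434, 0.385, 0.008, 0, -1.194, -0.259], TCP at [240.933, 576.672, 231.312] pointing down, gripper open.
Joint ranges: [-3.14, 3.14], [-1.21, 2.06], [-1.07, 1.41], [-3.16, 2.05], [-2.99, -0.16], [-3.1, 3.1]. Speed limits (rad/s): [2.79, 2.79, 3.14, 3.14, 3.14, 3.14].

## Interface

Orientations are given as a unit quaternion [x, y, z, w].
In Python, from plant import bot gives the robot as it stands.
- The arm moves only by the tool send_rows, never from a script. Its argument "targets" is a list of rows, each a list of 6 numbers: the shift along the tool's x, y, z each as a share of 0.1 m, from -1 to 1, then the turn, a rotation vector about the tool's x, y, z each as a share of 180 degrees, from -1 to 1. A call has 1 to 20 rows; each row is the pose to reach, as a shift and turn from the pose commanded when the call began, along the tool's axes at that moment, turning the shorter way round; what a row does not reach only later rows make up. A row lasts 1/12 s, in which the tool goes at most 41.7 mm and 7.16 degrees, less where a joint would pass 70% of its speed; a pose out of reach is approached as far as the arm can. A call with a number of a shift or a turn outside -1 to 1 is refused whole. A call with a gripper value outside its range is refused whole. "hand" is the opening, from 0 (shut) to 1 (fully open), set as the call begins (left out, the last holds). The fingers move at their own pace and stop on an object; "newtons" is the grip in N (left out, the last holds). Time passes only in rows, so rows that repeat a pose let the fingers close. It gives the time, the measured TCP pose, the force, the opening and the grip force at its end, in the units of the state.
- bot.state(): the state, without advancing time (a new reading comes with each control period).
- bot.read_camera(name): name is "side" or "top" or "wrist"; returns the picture (400x640x3 uint8, red, green, blue); there is no depth.
- bot.camera_params(name): a dict with "vfov" (degrees; the focal length in pixels is half the picture's height over the tangent of half this angle, whatever the lens; pixels are square), "cx", "cy" (the principal point, pixels), "camera_from_world" (4x4, takes a point from world to camera coordinates); the wrist camera has in their place "hand_eye" (4x4, takes a point from camera to tool coordinates, whose origin is the TCP and whose axes are the flange's). Camera axes: x right, y down, z forward; pixel columns grow to the right and rows downward; lengths in mm; the calibration is good to about 2 mm. A picture is of the moment at which its call begins: read the wrist's pose just before it. camera_params takes no time and is no camera call.
- bot.close_job(): hands the job in; it is judged then, once.
The state is a dict: "time": time; "joints": joint angles; "qvel": joint speeds; "joint_efforts": joint torques, N m; "tool_pos": TCP position; "eef_rot": TCP orientation; "ft_force": force on the tool from outside, world axes, zero at the start; "torque": the same for the moment, N m; "grip_width": finger opening in mm; "gripper_force": force on a finger pad.
Only numpy, scipy, OpenCV 4.12 (cv2) and the standard library are available. Lean on these libraries where they do the work, as an engineer would, in place of code of your own. Each camera call takes 0.05 s, during which the arm holds its last target. There are 200 camera calls.

## Task

Tip both empty grey parts crates over towards the robot, so that each lies on its long side with its mouth towards the robot and its underside showing to the far side of the bench. One of them has a round stamp underneath: push that one, still on its side, towards the robot until the front edge of its mouth lies on the yellow tape line, squarely to it, and leave the other lying where it fell, well clear of the tape. Use the fingertips only, without lifting a crate off the bench, leave the other things on the bench where they are, and finish with the hand clear of everything.

Things in the scene. Friction and masses are not known exactly. Their poses are not given: they have to be found in the camera images.
- crate_stamped: light grey plastic open crate, empty, with a black round ink stamp (ring 64 mm across, dot inside) in the middle of its underside. Stands upright at the start: 84 mm in its x, 150 in y, 120 high in z; walls 4 mm; a lip 10 mm high stands out 4 mm all round the mouth. Origin: centre of the underside. Its -x long wall faces the robot within 12 degrees, its +x long wall faces away. 240 to 420 g.
- crate_plain: the other crate: same shape, sizes, axes, origin, colour and range of mass, but a blank underside; from above the two look just alike. They stand side by side, one left and one right, either way round. The bottom panel of both is recessed 4 mm within the foot rim; lying on its side a crate is 84 to 88 mm high and its z axis points level towards the robot.
- crate_stamped_heel (a point): middle of the lower edge of the stamped crate's -x wall (crate frame x -42, y 0, z 0 mm). Pushed towards the robot high on the +x wall, just below the lip, the crate turns about this edge (friction with the bench 0.54 to 0.72) and past about 40 degrees falls over by itself; this edge stays on the bench throughout.
- crate_plain_heel (a point): the same point of the plain crate, which tips in the same way
- crate_stamped_mouth_edge (a point): middle of the upper outer edge of the lip on the stamped crate's -x wall (in the crate's frame x -46 mm, y 0, z 120 mm): once the crate lies on its side, this is the front edge of the mouth, down on the bench and nearest the robot
- crate_plain_mouth_edge (a point): the same point of the plain crate
- dispatch_line: straight strip of yellow marking tape stuck flat on the bench between the robot and the crates, 50 mm wide in its x (pointing away from the robot), 600 mm long, running left to right within about 3 degrees; origin: on its centre line at its left end, the tape runs from there 600 mm along its own -y
- lube_can: standing spray can, 58 mm diameter, 170 mm high, outside the left crate; origin: centre of its underside; must not be moved
- bolt_jar: standing glass jar with a steel cap, 66 mm diameter, 85 mm high, outside the right crate; origin: centre of its underside; must not be moved
- screwdriver: screwdriver about 200 mm long with an orange handle, lying between the two lanes that lead from the crates to the tape, pointing roughly away from the robot; origin: under its middle; must not be moved
- bearing: steel bearing ring lying flat between the crates, 52 mm outside, 25 mm bore, 15 mm high; origin: centre of its underside; must not be moved
Not all that is in view belongs to the job. Leave any pink look-alike of the crate_stamped alone. What is shaped like the crate_plain but pink is not meant.

How it is judged (in metres and radians):
On the way, in this order (a step that is already met when the one before it is completed fails the run):
1. both crates lie on their sides, mouth towards the robot, neither yet at the tape (angle between crate_stamped's own z axis and vertical between 1.4 and 1.75 rad and angle between crate_plain's own z axis and vertical between 1.4 and 1.75 rad and x of each of crate_stamped_mouth_edge, crate_plain_mouth_edge in the frame of dispatch_line above 0.035 m), for 0.2 s.
2. the stamped crate's mouth edge has been pushed onto the tape (x of crate_stamped_mouth_edge in the frame of dispatch_line below 0.028 m and angle between crate_stamped's own z axis and vertical above 1.4 rad), for 0.1 s.
At the end, for the whole second after the job is handed in: Both crates lie still on their sides (within 10 degrees), mouths towards the robot; the middle of the stamped crate's mouth edge is within 28 mm of the tape's centre line and the crate within 15 degrees of square to it; the plain crate's mouth edge is at least 35 mm beyond that line (all of step 2 and angle between each of crate_stamped, crate_plain's own z axis and vertical below 1.75 rad and angle between crate_plain's own z axis and vertical above 1.4 rad and x of crate_stamped_mouth_edge in the frame of dispatch_line above -0.028 m and y of crate_stamped_mouth_edge in the frame of dispatch_line between -0.6 and 0 m and angle between the y axis of crate_stamped and the y axis of dispatch_line, either way round below 0.26 rad and x of crate_plain_mouth_edge in the frame of dispatch_line above 0.035 m and linear speed of each of crate_stamped, crate_plain below 0.02 m/s); the robot touches nothing.
It fails at once if a crate was lifted off the bench, or tipped over any way but towards the robot (its near lower edge rose more than 15 mm) (height (world z) of any of crate_stamped_heel, crate_plain_heel above 0.015 m).
It fails at once if the plain crate was pushed away from where it stood (its near lower edge moved more than 60 mm) (distance of crate_plain_heel from where it was at the start of the episode above 0.06 m).
It fails at once if another thing on the bench was moved more than 25 mm (distance of any of lube_can, bolt_jar, screwdriver, bearing from where it was at the start of the episode above 0.025 m).
It also fails if it takes over 72 s, if anything falls off the work surface, if the arm or the gripper's body presses on something with over 40 N, if the wrist force passes 120 N, or if a joint passes its speed limit or range.

## Working session

There is one attempt and no reset: what is moved stays moved. The work goes in short steps, Python scripts to look and compute and a tool call to move; the robot and the scene stay as the last step left them, time stands still between calls to the robot, and variables do not carry over. Pictures are saved under pics/ and viewed, at most 10 in all, crops included, and the job is handed in when it is done.

Besides the shell and the picture viewer there is one more tool, called as name(argument=value, ...) on one line, values as JSON. send_rows: Moves the arm, as the interface text tells. Its arguments: {"type":"object","properties":{"targets":{"type":"array","items":{"type":"array","items":{"type":"number","minimum":-1,"maximum":1}}},"hand":{"type":"number"},"newtons":{"type":"number"}},"required":["targets"]}

```bash
mkdir -p pics; python3 - <<'E'
from plant import bot
import cv2,numpy as np
np.set_printoptions(precision=4,suppress=True)
s=bot.state();print(s['time'],s['tool_pos'],s['eef_rot'],s['grip_width'])
for n in("top","side"):
    im=bot.read_camera(n);cv2.imwrite(f"pics/{n}0.png",im[:,:,::-1]);p=bot.camera_params(n);print(n,p)
print(bot.camera_params("wrist"))
E
```

```text
0.0 [240.7274 576.1381 230.2252] [ 0.9805 -0.1967 -0.0001  0.0011] 85.6045525721476
top {'vfov': 43.87614462156188, 'cx': 320.09884895271244, 'cy': 201.1668339385857, 'camera_from_world': array([[   0.011 ,   -0.9999,    0.0079,   -8.9119],
       [  -0.9979,   -0.0114,   -0.0632,  568.8287],
       [   0.0633,   -0.0072,   -0.998 , 1517.8783],
       [   0.    ,    0.    ,    0.    ,    1.    ]])}
side {'vfov': 46.075274777385616, 'cx': 324.0994762488283, 'cy': 201.78681409027055, 'camera_from_world': array([[   0.9578,    0.2869,   -0.0189, -552.4385],
       [   0.1395,   -0.5211,   -0.842 ,   16.0741],
       [  -0.2515,    0.8038,   -0.5391, 1427.6982],
       [   0.    ,    0.    ,    0.    ,    1.    ]])}
{'vfov': 67.92030861928747, 'cx': 322.04908609466906, 'cy': 197.4502296161813, 'hand_eye': array([[   0.0005,   -0.9482,   -0.3177,   82.0423],
       [   1.    ,    0.0007,   -0.0004,   -0.8802],
       [   0.0006,   -0.3177,    0.9482, -143.6286],
       [   0.    ,    0.    ,    0.    ,    1.    ]])}
```

View pics/top0.png

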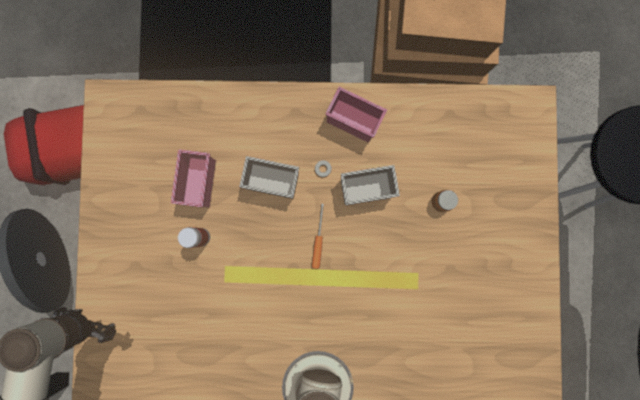

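View pics/side0.png

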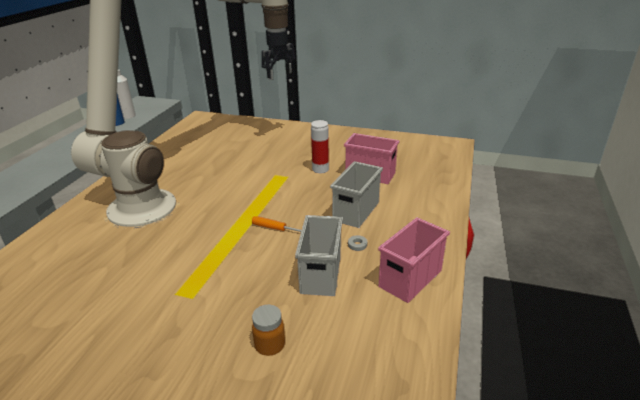

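The top view shows grey crates at (270,179) and (370,185), with pink look-alikes at (193,180) and (356,113). The tape runs (225,274)–(418,281). The screwdriver is at (318,240), the bearing at (322,169), the can at (192,238) and the jar at (445,200). The two grey upright crates are the ones meant; the pink ones I leave alone.

```bash
cat > h.py <<'E'
import cv2,numpy as np
np.set_printoptions(precision=3,suppress=True)
def cast(p,uv,z,T=None):
    f=200/np.tan(np.radians(p['vfov']/2)); T=p['camera_from_world'] if T is None else T
    uv=np.atleast_2d(uv).astype(float)
    d=np.c_[(uv[:,0]-p['cx'])/f,(uv[:,1]-p['cy'])/f,np.ones(len(uv))]@T[:3,:3]
    c=-T[:3,:3].T@T[:3,3]
    return c+d*((z-c[2])/d[:,2])[:,None]
def proj(p,X,T=None):
    f=200/np.tan(np.radians(p['vfov']/2)); T=p['camera_from_world'] if T is None else T
    q=np.atleast_2d(X)@T[:3,:3].T+T[:3,3]
    return q[:,:2]/q[:,2:]*f+[p['cx'],p['cy']]
E
python3 - <<'E'
from h import *
from plant import bot
p=bot.camera_params("top");im=cv2.imread("pics/top0.png");hsv=cv2.cvtColor(im,cv2.COLOR_BGR2HSV)
T=p['camera_from_world'];print('cam',-T[:3,:3].T@T[:3,3])
m=((hsv[...,1]<45)&(hsv[...,2]>55)).astype(np.uint8)
for n,(x0,x1,y0,y1) in {'L':(232,306,148,216),'R':(334,405,158,212)}.items():
    k=np.zeros_like(m);k[y0:y1,x0:x1]=m[y0:y1,x0:x1]
    c=max(cv2.findContours(k,cv2.RETR_EXTERNAL,cv2.CHAIN_APPROX_NONE)[0],key=cv2.contourArea)
    w=cast(p,c[:,0],120)[:,:2].astype(np.float32)
    r=cv2.minAreaRect(w);print(n,r);print(cv2.boxPoints(r));print(cv2.boxPoints(cv2.minAreaRect(c)))
y=cv2.inRange(hsv,(22,120,100),(33,255,255))
c=max(cv2.findContours(y,cv2.RETR_EXTERNAL,cv2.CHAIN_APPROX_NONE)[0],key=cv2.contourArea)
r=cv2.minAreaRect(cast(p,c[:,0],0)[:,:2].astype(np.float32));print('tape',r,cv2.boxPoints(r))
for n,uv,z in(('bearing',(322,169),15),('jar',(446,200),85),('can',(188,238),170),('sd tip',(321,205),5),('sd end',(316,268),15),('pinkR near',(368,138),120),('pinkL',(193,205),120)):print(n,cast(p,uv,z))
a=cv2.resize(im[140:225,225:415],None,fx=4,fy=4,interpolation=cv2.INTER_CUBIC);cv2.imwrite("pics/crop.png",a)
E
```

```text
cam [ 471.643    8.578 1550.832]
L ((630.9112548828125, 146.90640258789062), (158.1903076171875, 92.28379821777344), 79.30834197998047)
[[570.896  77.745]
 [661.578  60.624]
 [690.926 216.068]
 [600.244 233.189]]
[[238.962 187.192]
 [245.192 156.038]
 [298.846 166.769]
 [292.615 197.923]]
R ((611.9700317382812, -143.9479522705078), (92.12897491455078, 159.69100952148438), 10.187746047973633)
[[ 552.509  -73.509]
 [ 580.754 -230.682]
 [ 671.431 -214.387]
 [ 643.186  -57.214]]
[[339.595 173.568]
 [393.919 164.514]
 [399.135 195.811]
 [344.811 204.865]]
tape ((333.6232604980469, -7.337860107421875), (598.671875, 51.44871139526367), 88.51380920410156) [[ 300.144 -305.906]
 [ 351.575 -307.24 ]
 [ 367.103  291.23 ]
 [ 315.671  292.565]]
bearing [[669.455  -7.371  15.   ]]
jar [[ 572.39  -375.217   85.   ]]
can [[452.922 363.031 170.   ]]
sd tip [[557.778  -5.568   5.   ]]
sd end [[363.175   7.784  15.   ]]
pinkR near [[ 748.391 -139.306  120.   ]]
pinkL [[547.165 364.127 120.   ]]
```

View pics/crop.png

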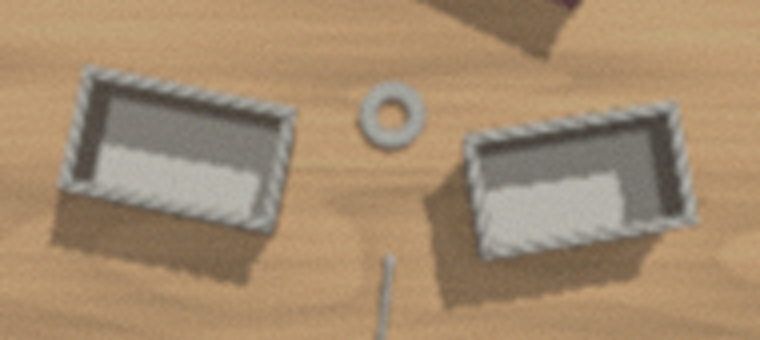

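Both rims measure 158×92 against 158×92 nominal, so the crate positions hold: L centre is (631,147) at yaw −10.7°, R centre is (612,−144) at yaw +10.2°. The crop confirms two identical grey crates. I'll tip L first, using open fingers for a two-point contact just below the lip.

send_rows(targets=[[0,0,-0.2,0,0,-0.0667],[0,0,-0.2,0,0,-0.0667],[0,0,-0.2,0,0,-0.0667]], hand=1)

```text
time: 0.35
tool_pos: [240.9, 576.9, 251.9]
eef_rot: [0.996, -0.092, -0.0, -0.001]
ft_force: [-0.4, 0.2, -0.8]
grip_width: 85.3
gripper_force: 0.0
```

send_rows(targets=[[0.33,0.21,0,0,0,0],[0.67,0.43,0,0,0,0],[1,0.64,0,0,0,0],[1,0.64,0,0,0,0]])

```text
time: 0.68
tool_pos: [330.3, 490.7, 250.6]
eef_rot: [0.995, -0.097, -0.0, 0.002]
ft_force: [-0.5, 0.1, 0.1]
grip_width: 85.7
gripper_force: 0.0
```

send_rows(targets=[[0.33,0.21,0,0,0,0],[0.67,0.43,0,0,0,0],[1,0.64,0,0,0,0],[1,0.64,0,0,0,0]])

```text
time: 1.02
tool_pos: [416.8, 409.4, 250.4]
eef_rot: [0.995, -0.097, -0.0, 0.001]
ft_force: [-1.0, 1.1, 0.4]
grip_width: 85.5
gripper_force: 0.0
```

send_rows(targets=[[0.33,0.21,0,0,0,0],[0.67,0.43,0,0,0,0],[1,0.64,0,0,0,0],[1,0.64,0,0,0,0]])

```text
time: 1.35
tool_pos: [503.2, 328.2, 250.1]
eef_rot: [0.995, -0.097, -0.0, 0.001]
ft_force: [-0.4, 0.2, 0.3]
grip_width: 85.5
gripper_force: 0.0
```

send_rows(targets=[[0.33,0.21,0,0,0,0],[0.67,0.43,0,0,0,0],[1,0.64,0,0,0,0],[1,0.64,0,0,0,0]])

```text
time: 1.68
tool_pos: [589.7, 246.9, 249.6]
eef_rot: [0.995, -0.097, -0.001, 0.001]
ft_force: [0.2, 1.5, 0.1]
grip_width: 85.3
gripper_force: 0.0
```

send_rows(targets=[[0.33,0.21,0,0,0,0],[0.67,0.43,0,0,0,0],[1,0.64,0,0,0,0],[1,0.64,0,0,0,0]])

```text
time: 2.02
tool_pos: [676.1, 165.1, 248.8]
eef_rot: [0.995, -0.097, -0.001, 0.001]
ft_force: [-0.1, 0.7, -0.6]
grip_width: 85.4
gripper_force: 0.0
```

send_rows(targets=[[0.33,0.21,0,0,0,0],[0.45,0.29,0,0,0,0],[0.45,0.29,0,0,0,0],[0.45,0.29,0,0,0,0]])

```text
time: 2.35
tool_pos: [711.7, 132.4, 249.6]
eef_rot: [0.996, -0.094, -0.001, 0.0]
ft_force: [-0.3, 1.2, -0.4]
grip_width: 85.2
gripper_force: 0.0
```

send_rows(targets=[[0,0,0.4,0,0,0],[0,0,0.8,0,0,0],[0,0,1,0,0,0]])

```text
time: 2.6
tool_pos: [708.3, 133.7, 146.1]
eef_rot: [0.996, -0.093, -0.004, 0.001]
ft_force: [-1.4, -0.8, -1.9]
grip_width: 85.4
gripper_force: 0.0
```

send_rows(targets=[[0,0,0.3,0,0,0],[0,0,0.57,0,0,0],[0,0,0.57,0,0,0],[0,0,0.57,0,0,0]])

```text
time: 2.93
tool_pos: [710.4, 133.5, 93.0]
eef_rot: [0.996, -0.093, -0.002, 0.001]
ft_force: [0.1, -0.1, 1.1]
grip_width: 85.3
gripper_force: 0.0
```

send_rows(targets=[[-0.1,0,0,0,0,0],[-0.15,0,0,0,0,0],[-0.2,0,0,0,0,0],[-0.23,0,0,0,0,0],[-0.26,0,0,0,0,0],[-0.29,0,0,0,0,0],[-0.32,0,0,0,0,0],[-0.35,0,0,0,0,0]])

```text
time: 3.6
tool_pos: [678.1, 139.4, 95.1]
eef_rot: [0.996, -0.093, 0.001, -0.0]
ft_force: [1.5, 0.1, 2.1]
grip_width: 85.6
gripper_force: 1.0
```

send_rows(targets=[[-0.03,0,0,0,0,0],[-0.06,0,0,0,0,0],[-0.09,0,0,0,0,0],[-0.12,0,0,0,0,0],[-0.15,0,0,0,0,0],[-0.18,0,0,0,0,0],[-0.21,0,0,0,0,0],[-0.24,0,0,0,0,0],[-0.24,0,0,0,0,0]])

```text
time: 4.35
tool_pos: [653.8, 144.0, 95.0]
eef_rot: [0.996, -0.093, 0.0, -0.0]
ft_force: [2.6, -0.2, 2.8]
grip_width: 85.6
gripper_force: 1.4
```

```bash
python3 - <<'E'
from plant import bot
import cv2
a=bot.read_camera("side")[140:320,230:480];b=bot.read_camera("top")[130:240,180:420]
a=cv2.resize(a,(500,360));b=cv2.resize(b,(500,229))
cv2.imwrite("pics/tip1.png",cv2.vconcat([a,b])[:,:,::-1])
E
```

```text
(no output)
```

View pics/tip1.png

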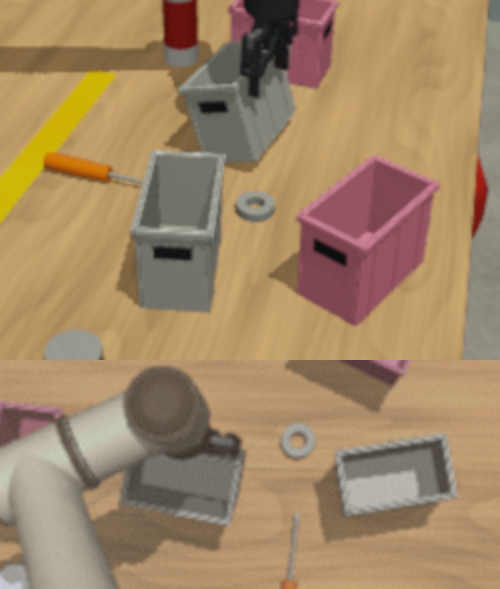

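The L crate is tilting about its near edge as intended, and everything else is untouched. I'll go on until it falls.

send_rows(targets=[[-0.03,0,0,0,0,0],[-0.06,0,0,0,0,0],[-0.09,0,0,0,0,0],[-0.12,0,0,0,0,0],[-0.15,0,0,0,0,0],[-0.18,0,0,0,0,0],[-0.21,0,0,0,0,0],[-0.24,0,0,0,0,0],[-0.26,0,0,0,0,0],[-0.28,0,0,0,0,0],[-0.3,0,0,0,0,0],[-0.32,0,0,0,0,0],[-0.34,0,0,0,0,0],[-0.36,0,0,0,0,0],[-0.38,0,0,0,0,0],[-0.4,0,0,0,0,0]])

```text
time: 5.78
tool_pos: [614.3, 151.1, 94.2]
eef_rot: [0.996, -0.093, -0.0, 0.0]
ft_force: [0.4, -0.4, -0.1]
grip_width: 85.7
gripper_force: 0.0
```

send_rows(targets=[[0,0,0,0,0,0],[0,0,0,0,0,0],[0,0,0,0,0,0],[0,0,0,0,0,0]])

```text
time: 6.12
tool_pos: [614.7, 151.1, 94.4]
eef_rot: [0.996, -0.093, 0.0, -0.0]
ft_force: [0.8, 0.5, 0.4]
grip_width: 85.1
gripper_force: 0.0
```

```bash
python3 - <<'E'
from plant import bot
import cv2
a=bot.read_camera("side")[140:320,230:480];b=bot.read_camera("top")[130:240,180:420]
a=cv2.resize(a,(500,360));b=cv2.resize(b,(500,229))
cv2.imwrite("pics/tip2.png",cv2.vconcat([a,b])[:,:,::-1])
E
```

```text
(no output)
```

View pics/tip2.png

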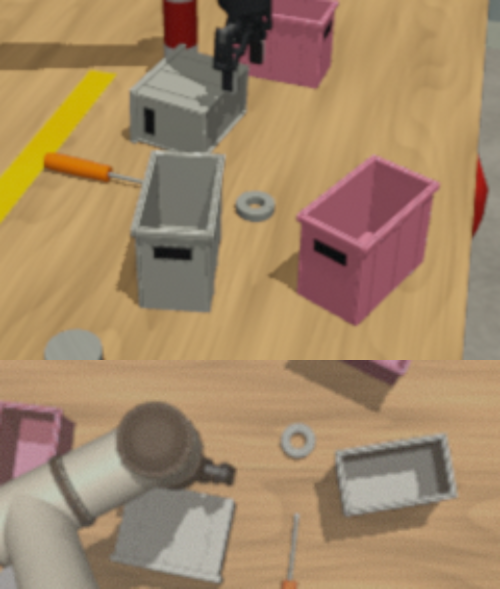

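The L crate lies on its side, mouth towards the robot, and nothing else has moved. I'll back off and look at its underside with the wrist camera.

send_rows(targets=[[0.3,0,-0.2,0,0,0],[0.65,0,-0.4,0,0,0],[1,0,-0.6,0,0,0],[1,0,-0.6,0,0,0],[1,0,-0.6,0,0,0]])

```text
time: 6.63
tool_pos: [714.7, 132.1, 154.9]
eef_rot: [0.996, -0.094, 0.001, -0.001]
ft_force: [-0.5, 0.2, -0.8]
grip_width: 85.3
gripper_force: 0.0
```

```bash
python3 - <<'E'
from plant import bot
import cv2
s=bot.state();print(s['tool_pos'],s['eef_rot'])
cv2.imwrite("pics/w1.png",bot.read_camera("wrist")[:,:,::-1])
E
```

```text
[714.67384641 132.13377249 154.91465487] [ 9.95577565e-01 -9.39332386e-02  1.16948309e-03 -7.00690650e-04]
```

View pics/w1.png

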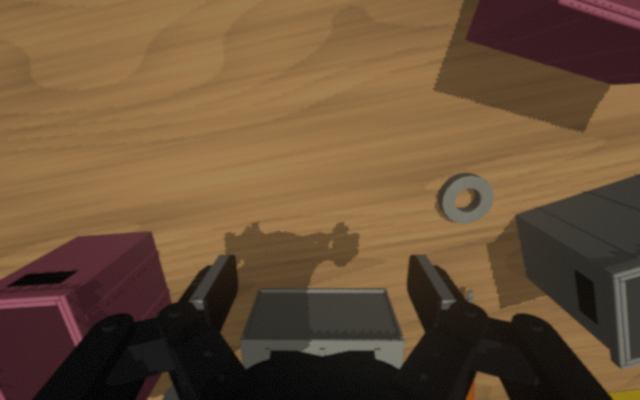

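The L underside at (323,315) is blank, so L is the plain crate and R should be the stamped one. I'll confirm that after tipping R.

send_rows(targets=[[0,0,-0.4,0,0,-0.039],[0,0,-0.8,0,0,-0.078],[0,0,-0.8,0,0,-0.1167],[0,0,-0.8,0,0,-0.1167]])

```text
time: 7.02
tool_pos: [712.6, 133.3, 237.3]
eef_rot: [0.996, 0.092, 0.002, -0.001]
ft_force: [0.9, 0.1, -0.7]
grip_width: 85.6
gripper_force: 0.0
```

send_rows(targets=[[-0.08,0.3,0,0,0,0],[-0.15,0.6,0,0,0,0],[-0.227,0.845,0,0,0,0]])

```text
time: 7.27
tool_pos: [703.6, 44.7, 231.7]
eef_rot: [0.996, 0.089, -0.003, 0.0]
ft_force: [0.5, -0.2, 0.1]
grip_width: 85.6
gripper_force: 0.0
```

send_rows(targets=[[-0.08,0.3,0,0,0,0],[-0.15,0.6,0,0,0,0],[-0.227,0.845,0,0,0,0]])

```text
time: 7.52
tool_pos: [696.4, -43.1, 231.9]
eef_rot: [0.996, 0.089, -0.003, -0.0]
ft_force: [-0.3, -0.7, 0.6]
grip_width: 85.3
gripper_force: 0.0
```

send_rows(targets=[[-0.08,0.3,0,0,0,0],[-0.15,0.6,0,0,0,0],[-0.227,0.845,0,0,0,0],[-0.227,0.845,0,0,0,0],[-0.227,0.845,0,0,0,0]])

```text
time: 7.93
tool_pos: [689.5, -129.9, 232.1]
eef_rot: [0.996, 0.088, -0.002, -0.001]
ft_force: [-0.7, 0.4, -0.1]
grip_width: 85.4
gripper_force: 0.0
```

send_rows(targets=[[0,0,0.4,0,0,0],[0,0,0.8,0,0,0],[0,0,1,0,0,0]])

```text
time: 8.18
tool_pos: [687.7, -126.8, 128.1]
eef_rot: [0.996, 0.09, -0.005, -0.002]
ft_force: [-0.9, -0.6, -1.0]
grip_width: 85.4
gripper_force: 0.0
```

send_rows(targets=[[0,0,0.3,0,0,0],[0,0,0.38,0,0,0],[0,0,0.38,0,0,0],[0,0,0.38,0,0,0]])

```text
time: 8.52
tool_pos: [691.6, -128.2, 96.6]
eef_rot: [0.996, 0.091, -0.0, 0.0]
ft_force: [0.9, -0.5, 1.5]
grip_width: 85.1
gripper_force: 0.0
```

send_rows(targets=[[-0.08,0,0,0,0,0],[-0.12,0,0,0,0,0],[-0.16,0,0,0,0,0],[-0.2,0,0,0,0,0],[-0.23,0,0,0,0,0],[-0.26,0,0,0,0,0],[-0.29,0,0,0,0,0],[-0.32,0,0,0,0,0],[-0.35,0,0,0,0,0],[-0.38,0,0,0,0,0],[-0.41,0,0,0,0,0],[-0.44,0,0,0,0,0],[-0.47,0,0,0,0,0],[-0.5,0,0,0,0,0],[-0.53,0,0,0,0,0],[-0.56,0,0,0,0,0]])

```text
time: 9.85
tool_pos: [636.4, -139.1, 96.6]
eef_rot: [0.996, 0.09, 0.001, 0.0]
ft_force: [2.0, 0.5, 1.6]
grip_width: 85.5
gripper_force: 1.2
```

send_rows(targets=[[-0.03,0,0,0,0,0],[-0.06,0,0,0,0,0],[-0.09,0,0,0,0,0],[-0.12,0,0,0,0,0],[-0.15,0,0,0,0,0],[-0.18,0,0,0,0,0],[-0.21,0,0,0,0,0],[-0.24,0,0,0,0,0],[-0.26,0,0,0,0,0],[-0.28,0,0,0,0,0],[-0.3,0,0,0,0,0],[-0.32,0,0,0,0,0],[-0.34,0,0,0,0,0],[-0.36,0,0,0,0,0],[-0.38,0,0,0,0,0],[-0.4,0,0,0,0,0]])

```text
time: 11.18
tool_pos: [596.5, -146.3, 96.1]
eef_rot: [0.996, 0.09, -0.0, -0.0]
ft_force: [-0.1, -0.3, -0.4]
grip_width: 85.7
gripper_force: 0.0
```

send_rows(targets=[[0,0,0,0,0,0],[0,0,0,0,0,0],[0,0,0,0,0,0],[0,0,0,0,0,0]])

```text
time: 11.52
tool_pos: [597.0, -146.2, 96.3]
eef_rot: [0.996, 0.09, 0.0, 0.0]
ft_force: [0.0, -0.1, 0.6]
grip_width: 85.1
gripper_force: 0.0
```

```bash
python3 - <<'E'
from plant import bot
import cv2
a=bot.read_camera("side")[140:320,230:480];b=bot.read_camera("top")[130:240,180:420]
a=cv2.resize(a,(500,360));b=cv2.resize(b,(500,229))
cv2.imwrite("pics/tip3.png",cv2.vconcat([a,b])[:,:,::-1])
E
```

```text
(no output)
```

View pics/tip3.png

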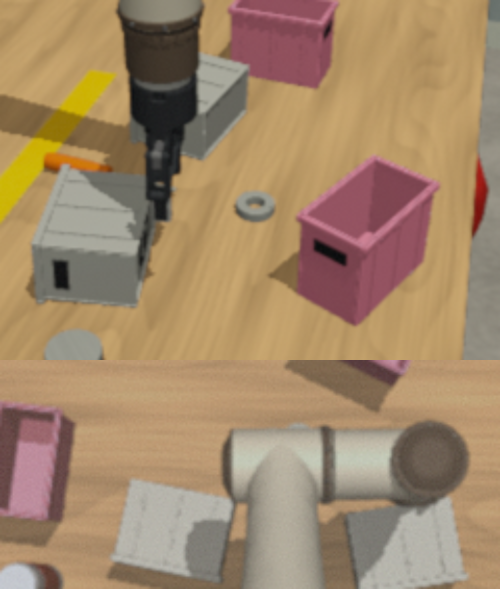

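R has fallen over towards the robot as well. I'll back off, tilt the tool and check the underside.

send_rows(targets=[[0.3,0,-0.2,0,0,0],[0.5,0,-0.4,0,-0.03,0],[0.6,0,-0.5,0,-0.065,0],[0.6,0,-0.5,0,-0.094,0],[0.6,0,-0.5,0,-0.094,0],[0.6,0,-0.5,0,-0.094,0]])

```text
time: 12.12
tool_pos: [656.2, -134.9, 144.1]
eef_rot: [0.985, 0.089, -0.147, 0.013]
ft_force: [-0.4, -1.1, -0.8]
grip_width: 85.2
gripper_force: 0.0
```

```bash
python3 - <<'E'
from h import *
from plant import bot
from scipy.spatial.transform import Rotation as R
s=bot.state();print(s['time'],s['tool_pos'],s['eef_rot'])
im=bot.read_camera("wrist")[:,:,::-1];cv2.imwrite("pics/w2.png",im)
p=bot.camera_params("wrist");W=np.eye(4);W[:3,:3]=R.from_quat(s['eef_rot']).as_matrix();W[:3,3]=s['tool_pos'];T=np.linalg.inv(W@p['hand_eye'])
print('wrist px of expected R stamp centre',proj(p,[571,-151,42],T))
t=bot.read_camera("top")[:,:,::-1];cv2.imwrite("pics/top2.png",t);p=bot.camera_params("top")
hsv=cv2.cvtColor(t,cv2.COLOR_BGR2HSV);m=((hsv[...,1]<45)&(hsv[...,2]>55)).astype(np.uint8)
for n,(x0,x1,y0,y1) in {'L':(222,306,168,250),'R':(334,415,178,250)}.items():
    k=np.zeros_like(m);k[y0:y1,x0:x1]=m[y0:y1,x0:x1]
    c=max(cv2.findContours(k,cv2.RETR_EXTERNAL,cv2.CHAIN_APPROX_NONE)[0],key=cv2.contourArea)
    r=cv2.minAreaRect(cast(p,c[:,0],86)[:,:2].astype(np.float32));print(n,r);print(cv2.boxPoints(r))
E
```

```text
12.1167 [ 656.173 -134.937  144.091] [ 0.985  0.089 -0.147  0.013]
wrist px of expected R stamp centre [[323.212 241.078]]
L ((541.6504516601562, 148.2349090576172), (239.4549560546875, 211.87083435058594), 0.7382960915565491)
[[420.568 252.619]
 [423.298  40.766]
 [662.733  43.851]
 [660.003 255.704]]
R ((512.7285766601562, -161.32423400878906), (120.23627471923828, 161.54627990722656), 10.123373985290527)
[[ 439.349  -92.375]
 [ 467.744 -251.407]
 [ 586.108 -230.273]
 [ 557.713  -71.242]]
```

View pics/w2.png

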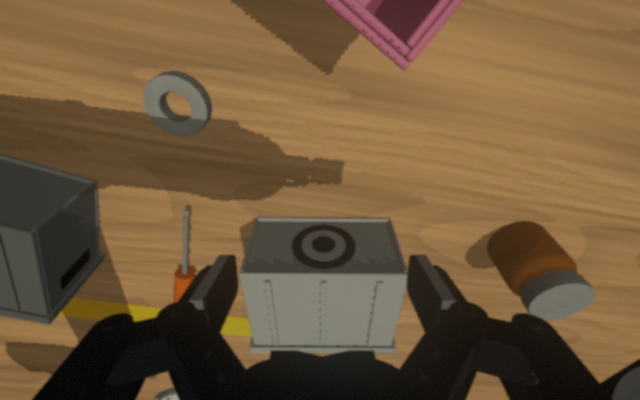

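View pics/top2.png

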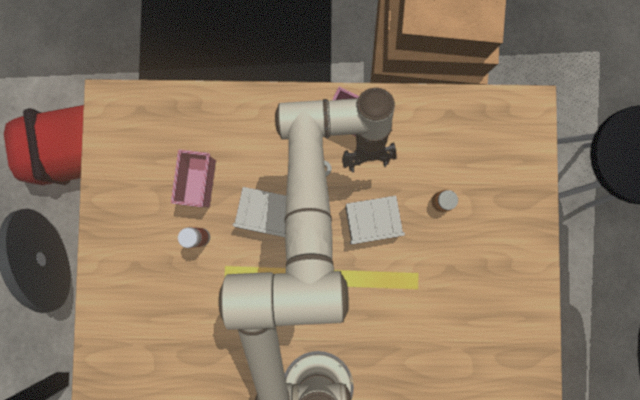

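The stamp is visible at (323,243), where (323,241) was predicted, so R is the stamped crate. Its top outline is 120×161 mm at yaw 10.1°, which puts the mouth edge near (454,−172), about 124 mm from the tape centre. I'll lower tilted fingertips behind it and push.

send_rows(targets=[[-0.03,0,0.2,0,0,0],[-0.07,0,0.4,0,0,0],[-0.1,0,0.6,0,0,0],[-0.1,0,0.6,0,0,0]])

```text
time: 12.55
tool_pos: [624.6, -140.6, 89.3]
eef_rot: [0.985, 0.088, -0.15, 0.012]
ft_force: [-1.0, 0.6, -1.1]
grip_width: 85.6
gripper_force: 0.0
```

send_rows(targets=[[-0.03,0,0.2,0,0,0],[-0.07,0,0.4,0,0,0],[-0.1,0,0.6,0,0,0],[-0.1,0,0.6,0,0,0],[-0.1,0,0.6,0,0,0]])

```text
time: 12.97
tool_pos: [602.8, -145.6, 38.4]
eef_rot: [0.985, 0.089, -0.146, 0.014]
ft_force: [-0.3, -0.3, 0.9]
grip_width: 85.1
gripper_force: 0.0
```

send_rows(targets=[[-0.05,0,0.015,0,0,0],[-0.1,0,0.03,0,0,0],[-0.13,0,0.04,0,0,0],[-0.16,0,0.05,0,0,0],[-0.16,0,0.05,0,0,0]])

```text
time: 13.38
tool_pos: [585.9, -148.3, 37.9]
eef_rot: [0.985, 0.089, -0.146, 0.013]
ft_force: [-0.3, -1.2, 0.5]
grip_width: 85.4
gripper_force: 0.0
```

send_rows(targets=[[-0.03,0,0.01,0,0,0],[-0.06,0,0.018,0,0,0],[-0.08,0,0.024,0,0,0],[-0.1,0,0.03,0,0,0],[-0.1,0,0.03,0,0,0]])

```text
time: 13.8
tool_pos: [575.5, -150.1, 37.2]
eef_rot: [0.985, 0.089, -0.147, 0.013]
ft_force: [-0.2, 0.3, 0.7]
grip_width: 85.2
gripper_force: 0.0
```

send_rows(targets=[[-0.02,0,0.006,0,0,0],[-0.04,0,0.012,0,0,0],[-0.06,0,0.018,0,0,0],[-0.06,0,0.018,0,0,0]])

```text
time: 14.13
tool_pos: [569.8, -151.1, 37.3]
eef_rot: [0.985, 0.089, -0.146, 0.013]
ft_force: [0.9, 0.7, -1.6]
grip_width: 85.3
gripper_force: 0.4
```

send_rows(targets=[[-0.04,0,0.012,0,0,0],[-0.08,-0.003,0.024,0.0012,0,0.004],[-0.12,-0.005,0.037,0.0018,0,0.006],[-0.16,-0.008,0.049,0.0025,0,0.0085],[-0.2,-0.01,0.061,0.0033,0,0.0107],[-0.24,-0.012,0.073,0.0039,0,0.0128],[-0.28,-0.015,0.085,0.0046,0,0.015],[-0.32,-0.017,0.098,0.0052,0,0.017],[-0.36,-0.019,0.11,0.0059,0,0.0193],[-0.4,-0.021,0.122,0.0066,0,0.0214],[-0.44,-0.023,0.134,0.0072,0,0.0236],[-0.48,-0.025,0.146,0.0079,0,0.0257],[-0.52,-0.027,0.159,0.0085,0,0.0279],[-0.574,-0.03,0.175,0.0094,0,0.0308],[-0.574,-0.03,0.175,0.0094,0,0.0308]])

```text
time: 15.38
tool_pos: [508.8, -159.1, 37.3]
eef_rot: [0.988, 0.039, -0.148, 0.006]
ft_force: [-0.3, 0.4, -0.1]
grip_width: 85.2
gripper_force: 0.0
```

```bash
cat > m.py <<'E'
from h import *
from plant import bot
s=bot.state();print(s['time'],s['tool_pos'],s['ft_force'])
t=bot.read_camera("top")[:,:,::-1];cv2.imwrite(f"pics/top_{s['time']:.1f}.png",t);p=bot.camera_params("top")
hsv=cv2.cvtColor(t,cv2.COLOR_BGR2HSV);m=((hsv[...,1]<45)&(hsv[...,2]>55)).astype(np.uint8)
k=np.zeros_like(m);k[185:320,325:425]=m[185:320,325:425]
c=max(cv2.findContours(k,cv2.RETR_EXTERNAL,cv2.CHAIN_APPROX_NONE)[0],key=cv2.contourArea)
w=cast(p,c[:,0],86)[:,:2].astype(np.float32)
r=cv2.minAreaRect(w);print(r);print(cv2.boxPoints(r))
# near edge: lowest-x contour point per y bin
near=np.array([w[(abs(w[:,1]-y)<4)].min(0)[0] for y in range(-225,-95,10)]);ys=np.arange(-225,-95,10)
f=np.polyfit(ys,near,1);print('near edge x at y=-160',np.polyval(f,-160),'yaw',-np.degrees(np.arctan(f[0])),near)
a=cv2.resize(t[150:330,210:460],(750,540));cv2.imwrite(f"pics/c_{s['time']:.1f}.png",a)
E
python3 m.py; ls pics
```

```text
15.3833 [ 508.796 -159.103   37.317] [-0.338  0.425 -0.116]
((470.6878967285156, -161.98391723632812), (165.3112335205078, 159.22525024414062), 4.553710460662842)
[[ 381.972  -89.185]
 [ 394.614 -247.908]
 [ 559.403 -234.783]
 [ 546.762  -76.06 ]]
near edge x at y=-160 388.82813547993754 yaw 4.906274864194808 [393.918 393.825 393.733 390.688 390.595 390.472 390.379 387.367 387.244
 387.151 387.028 384.018 383.926]
c_15.4.png
crop.png
side0.png
tip1.png
tip2.png
tip3.png
top0.png
top2.png
top_15.4.png
w1.png
w2.png
```

Halfway there: the mouth edge is near x≈387 at yaw 4.7°, following the hand as planned. About 57 mm and 6° remain.

send_rows(targets=[[-0.04,0,0.012,0.0007,0,0.0024],[-0.08,0,0.024,0.0015,0,0.0048],[-0.12,0,0.037,0.0022,0,0.0072],[-0.16,0,0.049,0.0029,0,0.0095],[-0.2,0,0.061,0.0036,0,0.012],[-0.24,0,0.073,0.0044,0,0.0143],[-0.28,0,0.085,0.0051,0,0.0167],[-0.32,0,0.098,0.0058,0,0.019],[-0.36,0,0.11,0.0066,0,0.0215],[-0.4,0,0.122,0.0073,0,0.0238],[-0.44,0,0.134,0.008,0,0.0262],[-0.48,0,0.146,0.0087,0,0.0285],[-0.51,0,0.156,0.0093,0,0.0304],[-0.53,0,0.162,0.0099,0,0.0324],[-0.545,0,0.166,0.0099,0,0.0324],[-0.545,0,0.166,0.0099,0,0.0324]])

```text
time: 16.77
tool_pos: [453.0, -163.5, 37.2]
eef_rot: [0.989, -0.014, -0.147, -0.002]
ft_force: [1.3, -0.3, 0.5]
grip_width: 85.3
gripper_force: 0.5
```

```bash
python3 m.py; ls pics/c_*
```

```text
16.7667 [ 453.004 -163.503   37.242] [ 1.323 -0.341  0.502]
((413.51312255859375, -130.41232299804688), (383.05255126953125, 224.62945556640625), 0.5923908352851868)
[[ 220.836  -20.084]
 [ 223.158 -244.701]
 [ 606.19  -240.741]
 [ 603.868  -16.123]]
near edge x at y=-160 323.4972368177476 yaw 19.285985804301788 [332.731 332.641 332.551 332.432 332.342 335.128 335.038 334.948 334.828
 334.739 334.619 334.529 221.684]
pics/c_15.4.png
pics/c_16.8.png
```

The near edge reads about 331 against a tape centre of 329.6, with yaw about −1°. I'll back off and raise the hand.

send_rows(targets=[[0.08,0,-0.024,0,0,0],[0.2,0,-0.06,0,0,0],[0.4,0,-0.12,0,0,0],[0.67,0,-0.2,0,0,0],[0.67,0,-0.2,0,0,0]])

```text
time: 17.23
tool_pos: [528.1, -165.7, 36.4]
eef_rot: [0.989, -0.013, -0.145, -0.001]
ft_force: [0.6, -0.2, 0.9]
grip_width: 85.8
gripper_force: 0.0
```

send_rows(targets=[[-0.1,0,-0.32,0,0,0],[-0.2,0,-0.64,0,0,0],[-0.3,0,-0.96,0,0,0],[-0.3,0,-0.96,0,0,0]])

```text
time: 17.57
tool_pos: [526.2, -166.2, 143.7]
eef_rot: [0.99, -0.013, -0.142, -0.001]
ft_force: [0.6, 0.0, 1.0]
grip_width: 85.3
gripper_force: 0.0
```

send_rows(targets=[[0.2,0,-0.32,0,0,0],[0.4,0,-0.64,0,0,0],[0.6,0,-0.9,0,0,0],[0.6,0,-0.9,0,0,0],[0.6,0,-0.9,0,0,0],[0.6,0,-0.9,0,0,0]])

```text
time: 18.07
tool_pos: [605.0, -167.3, 204.4]
eef_rot: [0.989, -0.014, -0.149, -0.003]
ft_force: [-0.6, -0.0, -0.6]
grip_width: 85.2
gripper_force: 0.0
```

```bash
python3 m.py; python3 - <<'E'
from plant import bot
import cv2
a=bot.read_camera("side")[100:360,150:480];b=bot.read_camera("top")[140:320,170:470]
a=cv2.resize(a,(400,315));b=cv2.resize(b,(400,240))
cv2.imwrite("pics/end.png",cv2.vconcat([a,b])[:,:,::-1])
E
```

```text
18.0667 [ 604.955 -167.334  204.437] [-0.567 -0.002 -0.597]
((465.6226501464844, -127.98529815673828), (296.6734619140625, 220.85317993164062), 0.5923907160758972)
[[ 316.152  -19.098]
 [ 318.436 -239.94 ]
 [ 615.093 -236.872]
 [ 612.81   -16.031]]
near edge x at y=-160 334.03214968167816 yaw -1.2545770815277602 [332.731 332.641 332.551 332.432 332.342 335.128 335.038 334.948 334.828
 334.739 334.619 334.529 334.469]
```

View pics/end.png

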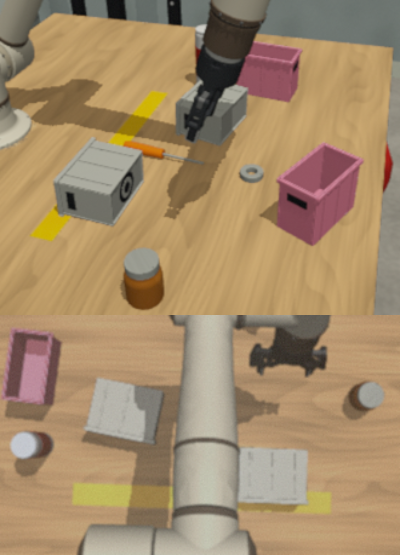

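The stamped crate lies with its mouth edge on the tape, squarely to it (yaw −1.3° against −1.5°). The plain crate lies well beyond the tape, the other things are in place and the hand is clear.

```bash
python3 -c "
from plant import bot
print(bot.close_job())"
```

```text
the job is handed in; nothing more can be done
None
```

The job is handed in with no verdict returned: both crates are tipped towards the robot, the stamped crate's mouth edge measures within about 5 mm of the tape's centre line and is square to it, the plain crate lies well clear of the tape where it fell, the other things look undisturbed, and the hand is clear.

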